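# Hang the work lamp in the bench stand's snap hook

## Robot

A 6-joint arm with a two-finger parallel gripper is mounted at the origin on the work surface. World frame = base frame: x ahead of the robot, y to its left, z up, the work surface at z = 0. Lengths are in m, angles in rad, forces in N, time in s.
With the tool pointing down it reaches from about 0.425 to 0.95 m from the base axis. Payload 3.5 kg.
Tool frame: the origin (TCP) lies between the finger pads; the fingertips stand 22 mm ahead of it and the grasp point (between the pads) lies 3 mm ahead of it (ctrl.nose_length is the z of the fingertips in the tool frame, in m); z points along the fingers, y is the line along which they close (so a half turn about z gives the same grasp; the last joint's range is limited). The gripper opens to 85 mm and grips with 20 to 120 N. Pads are 22 mm wide; open, the fingers measure 114 mm over their backs; the gripper's body (76 mm by 85 mm) begins 54 mm behind the grasp point. The pads swing forward as they close: fully open they stand 13 mm farther back than shut.
Start: joints at [1.121, 0.286, 1.577, -0, 1.279, -0.15], TCP at [0.199, 0.645, 0.227] pointing down, gripper open.
Joint ranges: [-2.77, 2.77], [-0.9, 2.22], [0.21, 2.48], [-1.53, 4.67], [0.24, 2.81], [-2.84, 2.84]. Speed limits (rad/s): [2.79, 2.79, 3.14, 3.14, 3.14, 3.14].

## Interface

Orientations are given as a unit quaternion [x, y, z, w].
In Python, from plant import ctrl gives the robot as it stands. The module is installed in compiled form; this text tells all that it offers.
- The arm moves only by the tool send_rows, never from a script. Its argument "rows" is text: rows parted by semicolons, each of 7 numbers parted by spaces: the turn, a rotation vector about the tool's x, y, z in fractions of the full range, 1 being 60 degrees, then the shift along the tool's x, y, z in parts of the range, where 1.0 means 600 mm, then the opening, from -1 (shut) to 1 (fully open). A call has 1 to 8 rows; each row is the pose to reach, as a shift and turn from the pose commanded when the call began, along the tool's axes at that moment; what a row does not reach only later rows make up. A row lasts 1/8 s, in which the tool goes at most 62.5 mm and 10.7 degrees, less where a joint would pass 70% of its speed; a pose out of reach is approached as far as the arm can. A shift or turn number past 1, either way, is cut back to 1. A call with a gripper value outside its range is refused whole. The fingers move at their own pace and stop on an object; "grip_force" is the grip in N (left out, the last holds). Time passes only in rows, so rows that repeat a pose let the fingers close. It gives the time, the measured TCP pose, the force, the opening and the grip force at its end, in the units of the state.
- ctrl.get_state(): the state, without advancing time (a new reading comes with each control period).
- ctrl.read_camera(name): name is "side" or "top"; returns a dict with "color" (400x640x3 uint8, red, green, blue), "fx", "fy", "cx", "cy" (pixels), "D" ([k1, k2, p1, p2, k3] as OpenCV has them; the pictures are not rectified), "extrinsics" (4x4, takes a point from world to camera coordinates). Camera axes: x right, y down, z forward; pixel columns grow to the right and rows downward; lengths in m; the calibration is good to about 2 mm. A picture is of the moment at which its call begins. There is no depth.
- ctrl.sign_off(): hands the job in; it is judged then, once.
Trained networks look in a picture, given as the dict that the camera call returned (one of the last four; its "shot" number tells which), for a name from the list of things; names that differ only in an ending like _2 or _b are one class to them, and where a whole thing is asked for, a point or a joint stands for the part that bears it (a point fixed in the world has none). Each returns a list of dicts, best first, with "p" (0 to 1); they miss things now and then, are a little off and sometimes report something else, mostly with a low value. They report only what shows in the picture. A call takes as long as a camera call. They do not tell look-alikes from the thing itself.
- ctrl.look_for(picture, target): "position" ([x, y, z] in m, in the coordinates of the camera as it stood for that picture, good to about 4 mm: the middle of the surface that is visible of it).
The state is a dict: "time": time; "qpos": joint angles; "dq": joint speeds; "joint_efforts": joint torques, N m; "eef_pos": TCP position; "tcp_rot": TCP orientation; "contact_force": force on the tool from outside, world axes, zero at the start; "wrist_torque": the same for the moment, N m; "opening": opening from 0.0 (shut) to 1.0 (fully open); "finger_force": force on a finger pad.
Only numpy, scipy, OpenCV 4.12 (cv2) and the standard library are available. Lean on these libraries where they do the work, as an engineer would, in place of code of your own. Each camera call takes 0.05 s, during which the arm holds its last target. There are 200 camera calls.

## Task

Hang the cordless work lamp on the red snap hook of the bench stand: bring its hanging bar over the hook's nose from the front and press it down gently on the sprung gate until it goes through and the gate snaps shut above it. Never force the hook, and leave the lamp let go, hanging still in the closed hook; leave the other things on the bench where they are.

Things in the scene. Friction and masses are not known exactly. Their poses are not given: they have to be found in the camera images.
- lamp: Loose cordless lamp, 0.3 to 0.42 kg, upright on the bench; the same when turned half round. Origin: centre of its underside, z up. Round body 60 mm across, 52 mm tall: black foot, white light band, yellow cap. Two flat steel straps (12 mm in x, 4 in y, centred at y = -21 and 21) rise from the cap and carry the hanging bar (lamp_bar).
- lamp_bar (a point): Middle of the steel hanging bar: round, 8 mm thick, along the lamp's y, axis 156 mm above the lamp's underside. Below it is the window for the hook, which passes along the lamp's x: 100 mm high (lamp z 52 to 152), 38 wide. Nothing lies above the bar.
- lamp_grip (a point): Grip point 7 mm above the lamp bar's axis, midway between two orange cheeks at the bar's ends. Each cheek is 20 mm in x, lamp z 134 to 178 mm; their outer faces are 50 mm apart along the lamp's y, inner faces 38. Grip them from above, fingers closing along the lamp's y.
- stand: Fixed stand: green base 110 x 100 x 12 mm, post 20 mm thick, red collar with the snap hook. Origin: post's axis at bench level, z up. The hook reaches along -x in the plane y = 0. It was clamped up to 14 mm above or below and up to 7 mm in or out (along x) of its MIDDLE setting: no listed pose shows this, see or feel it. It does not slip. Nothing of the stand is higher than the nose.
- hook_nose (a point): Top of the nose's tip at the MIDDLE setting (true one up to 14 mm off in z, 7 in x): stand x = -60, z = 238.5 mm. The nose, 6 mm thick, runs from here over the gate's end to the hook's front wall (8 mm rod, inner face x = -77, outer x = -85). Behind the tip the throat, open from above, reaches back to the hinge at x = -35.
- hook_entry (a point): Where the bar's axis should go through the gate: 1 mm clear behind the nose's tip. Stand x = -55, z = 230 mm (hinge height), MIDDLE setting. Farther back needs more force and may jam. At x = -47.5 the bar comes down in the throat at any setting; drawn to -x it then meets the nose. Over 18 N between stand and lamp or robot counts as forcing.
- hook_bowl (a point): Where the axis of the lamp's bar comes to rest in the hook's bowl at the MIDDLE setting: stand x = -58, z = 199 mm. The rod below is 8 mm thick, underside at z = 187 mm, and rises to both sides, to the front wall and to the collar.
- gate (a joint): Gate angle: 0 shut, 1.3 rad fully open. Steel tongue 32 x 9 x 4 mm, hinged level with hook_entry and 21 mm behind it, reaching under the nose. Opens down into the bowl only, springs shut. Takes 6 N, rising to about 12 N. Pressed some 26 mm below hinge height, the bar slips off it at about 1 rad and it snaps shut; the bowl is 5 mm lower. The lamp's weight won't open it.
- screw_box: Bystander: white plastic box with orange lid, 81 x 106 x 65 mm. Origin: centre of its underside.
- rivet_pot: Bystander: green open cup, 68 mm across, 60 mm tall. Origin: centre of its underside.
- hammer: Bystander: hammer lying on the bench, 270 mm long along its x.
- spanner: Bystander: spanner lying on the bench, 180 mm long along its x.
There are look-alikes about, which are no part of the job. Of the things like the stand, leave any that is orange; of the rest the smaller one is meant.

How it is judged:
By the outcome, as a careful person would: the job done as asked, in the order asked, and still so for the second after the job is handed in, with the robot touching nothing.
It also fails if it takes over 64 s, if anything falls off the work surface, if the arm or the gripper's body presses on something with over 40 N, if the wrist force passes 120 N, or if a joint passes its speed limit or range.

## Working session

There is one attempt and no reset: what is moved stays moved. The work goes in short steps, Python scripts to look and compute and a tool call to move; the robot and the scene stay as the last step left them, time stands still between calls to the robot, and variables do not carry over. Pictures are saved under pics/ and viewed, at most 10 in all, crops included, and the job is handed in when it is done.

Besides the shell and the picture viewer there is one more tool, called after ">>>" as a command line: name --argument value ..., lists and objects as JSON in quotes. send_rows: Moves the arm, as the interface text tells. Its arguments: {"type":"object","properties":{"rows":{"type":"string"},"grip_force":{"type":"number"}},"required":["rows"]}

```bash
mkdir -p pics
cat > h.py <<'E'
import numpy as np,cv2
from plant import ctrl
def shot(n):
    p=ctrl.read_camera(n); return p
def cam(p):
    K=np.array([[p['fx'],0,p['cx']],[0,p['fy'],p['cy']],[0,0,1.]]);return K,np.array(p['D'],float),np.array(p['extrinsics'])
def proj(p,P):
    K,D,E=cam(p);return cv2.projectPoints(np.atleast_2d(np.array(P,float)),cv2.Rodrigues(E[:3,:3])[0],E[:3,3],K,D)[0][:,0]
def ray(p,uv):
    K,D,E=cam(p);n=cv2.undistortPoints(np.array([[uv]],float),K,D)[0,0]
    R=E[:3,:3];return -R.T@E[:3,3],R.T@np.array([n[0],n[1],1])
def onz(p,uv,z):
    c,d=ray(p,uv);return c+d*(z-c[2])/d[2]
def tri(*pu):
    A=0;b=0
    for p,uv in pu:
        c,d=ray(p,uv);d=d/np.linalg.norm(d);M=np.eye(3)-np.outer(d,d);A=A+M;b=b+M@c
    return np.linalg.solve(A,b)
def w(p,x):
    E=cam(p)[2];return E[:3,:3].T@(np.array(x)-E[:3,3])
def save(p,n,box=None,s=1):
    im=p['color'][:,:,::-1]
    if box: a,b,c,d=box;im=im[b:d,a:c]
    cv2.imwrite('pics/'+n,cv2.resize(im,None,fx=s,fy=s,interpolation=cv2.INTER_CUBIC))
def look(p,names):
    for t in names:
        for r in ctrl.look_for(p,t):
            if r['p']>.15:
                q=w(p,r['position']);print(t,round(r['p'],2),q.round(3),proj(p,q)[0].round())
E
python3 - <<'E'
from h import *
s=shot('side');t=shot('top')
save(s,'s0.png');save(t,'t0.png')
for n,p in(('side',s),('top',t)):
    print(n,'cam',ray(p,(320,200))[0].round(3),p['fx']);look(p,['lamp','lamp_bar','lamp_grip','stand','gate','hook_nose','screw_box','rivet_pot','hammer','spanner'])
E
```

```text
side cam [ 0.151 -0.714  0.898] 415.98246816987336
lamp 0.74 [0.535 0.166 0.052] [293. 188.]
lamp 0.41 [ 0.55  -0.217  0.012] [364. 284.]
lamp_bar 0.96 [0.539 0.17  0.051] [293. 187.]
lamp_bar 0.17 [ 0.553 -0.218  0.008] [365. 285.]
lamp_grip 0.82 [0.536 0.164 0.056] [293. 187.]
stand 0.8 [ 0.555 -0.223  0.009] [367. 286.]
stand 0.73 [ 0.777 -0.26   0.021] [444. 259.]
stand 0.71 [ 0.246 -0.351  0.011] [278. 386.]
gate 0.53 [ 0.725 -0.262  0.329] [455. 178.]
gate 0.46 [ 0.515 -0.213  0.247] [357. 225.]
hook_nose 0.96 [ 0.553 -0.218  0.012] [365. 284.]
hook_nose 0.88 [ 0.775 -0.263  0.02 ] [445. 261.]
hook_nose 0.85 [ 0.244 -0.354  0.013] [278. 388.]
screw_box 0.91 [ 0.774 -0.025  0.063] [393. 196.]
rivet_pot 0.58 [ 0.463 -0.014  0.043] [298. 236.]
rivet_pot 0.55 [ 0.552 -0.22   0.012] [366. 285.]
hammer 0.63 [0.586 0.391 0.021] [278. 152.]
spanner 0.91 [ 0.552 -0.398  0.006] [407. 342.]
spanner 0.66 [ 0.554 -0.221  0.013] [367. 284.]
top cam [ 0.387 -0.016  1.336] 437.57380329311906
lamp 0.56 [0.538 0.177 0.052] [265. 200.]
lamp_bar 0.76 [0.545 0.179 0.052] [264. 197.]
lamp_bar 0.3 [ 0.554 -0.207  0.012] [393. 194.]
lamp_grip 0.77 [0.54  0.173 0.043] [267. 199.]
stand 0.88 [ 0.252 -0.334  0.013] [439. 294.]
stand 0.76 [ 0.554 -0.206  0.015] [392. 194.]
stand 0.63 [ 0.776 -0.239  0.017] [400. 122.]
gate 0.59 [ 0.205 -0.336  0.231] [463. 322.]
gate 0.41 [ 0.788 -0.007  0.059] [325. 116.]
hook_nose 0.73 [ 0.55  -0.207  0.011] [393. 195.]
hook_nose 0.65 [ 0.778 -0.24   0.016] [401. 122.]
hook_nose 0.58 [ 0.253 -0.336  0.011] [439. 293.]
screw_box 0.84 [ 0.786 -0.003  0.057] [324. 117.]
screw_box 0.74 [0.546 0.178 0.05 ] [265. 197.]
rivet_pot 0.73 [ 0.462 -0.018  0.012] [331. 225.]
hammer 0.61 [0.601 0.394 0.02 ] [196. 182.]
spanner 0.91 [ 0.555 -0.391  0.009] [453. 192.]
```

View pics/s0.png

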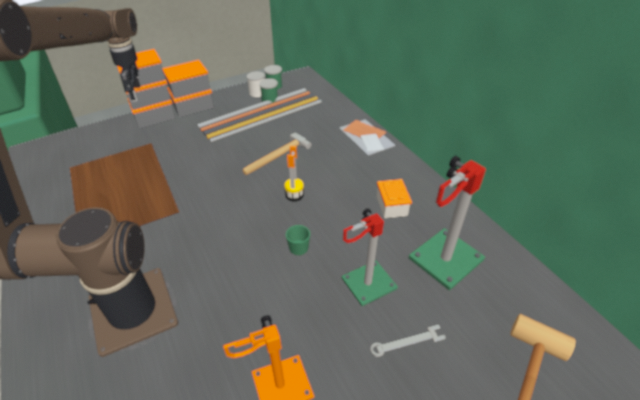

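View pics/t0.png

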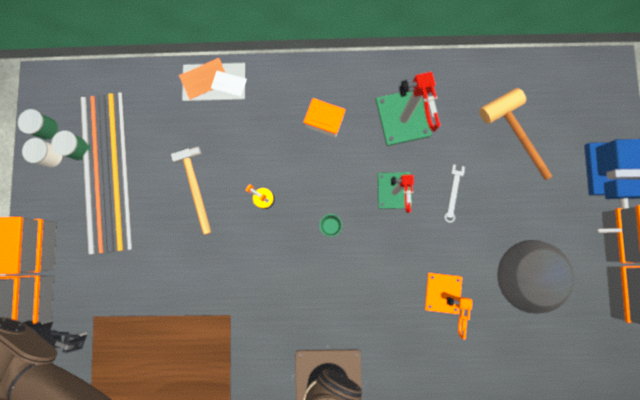

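The three stand-like things in the side view are the orange one at (275,350), the small red/green one at (370,255) and the large red/green one at (455,225). The orange one is excluded, and the smaller red one is meant, at about (0.55,-0.21). I'll confirm that in an enlarged crop.

Run:
```python
from h import *
s=shot('side');t=shot('top')
save(s,'a.png',(330,190,410,310),5);save(t,'b.png',(365,155,425,225),5);save(s,'c.png',(265,130,325,210),5);save(t,'d.png',(235,170,290,220),5)
f=lambda n:cv2.imread('pics/'+n)
ims=[cv2.resize(f('a.png'),(400,600)),]
def fit(i,w,h):
    k=min(w/i.shape[1],h/i.shape[0]);i=cv2.resize(i,None,fx=k,fy=k);o=np.zeros((h,w,3),np.uint8);o[:i.shape[0],:i.shape[1]]=i;return o
o=np.vstack([np.hstack([fit(f('a.png'),400,300),fit(f('b.png'),400,300)]),np.hstack([fit(f('c.png'),400,300),fit(f('d.png'),400,300)])])
o=np.hstack([ims[0],np.vstack([fit(f('b.png'),400,400),fit(f('d.png'),400,200)])])
cv2.imwrite('pics/z.png',o)
save(s,'lampside.png',(265,130,325,210),7)
```

```text
(no output)
```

View pics/z.png

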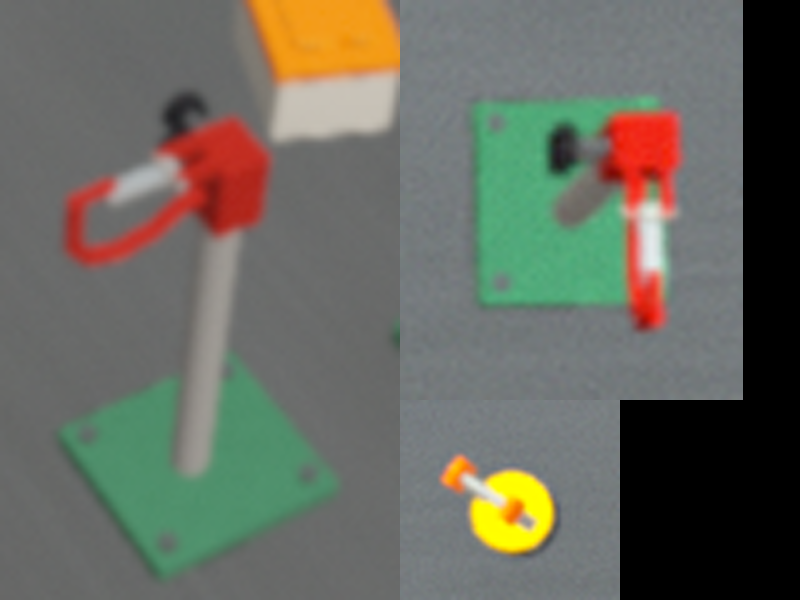

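View pics/lampside.png

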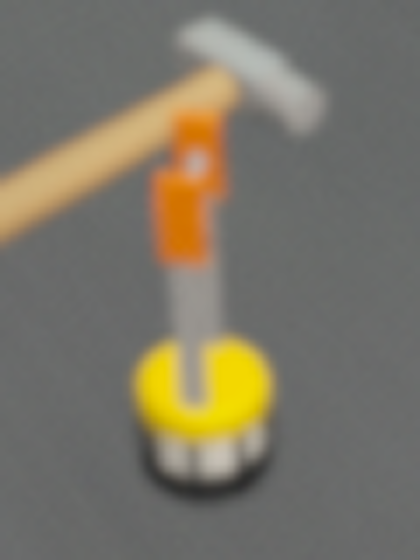

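The crops confirm the target: a small green base, red collar and hook, with the hook reaching toward image-bottom in the top view (-x). In the side view the post foot is at about (369,284) and the hook front at about (344,232). The lamp's cheeks are at (250,188) and (263,197) in the top view. Next I'll fit the poses.

```bash
cat > fit.py <<'E'
from h import *
from scipy.optimize import minimize
import itertools
S=6
def box(cx,cy,z0,z1,a,b):
    return [(cx+i*a/2,cy+j*b/2,z) for i,j,z in itertools.product((-1,1),(-1,1),(z0,z1))]
def cyl(r,z0,z1):
    return [(r*np.cos(t),r*np.sin(t),z) for t in np.linspace(0,6.28,40) for z in(z0,z1)]
def pose(P,q):
    P=np.array(P);c,s=np.cos(q[2]),np.sin(q[2]);return P@np.array([[c,s,0],[-s,c,0],[0,0,1]])+[q[0],q[1],0]
def hsvmask(p,b,lo,hi):
    im=cv2.resize(p['color'][b[1]:b[3],b[0]:b[2]],None,fx=S,fy=S,interpolation=cv2.INTER_CUBIC)
    return cv2.inRange(cv2.cvtColor(im,cv2.COLOR_RGB2HSV),lo,hi)>0
def render(p,b,hulls):
    m=np.zeros(((b[3]-b[1])*S,(b[2]-b[0])*S),np.uint8)
    for P in hulls:
        u=((proj(p,P)-[b[0],b[1]]+.5)*S-.5)
        cv2.fillConvexPoly(m,cv2.convexHull((u*16).round().astype(np.int32)),1,shift=4)
    return m>0
def iou(a,b): return (a&b).sum()/(a|b).sum()
def nm(f,x0,st):
    return minimize(f,x0,method='Nelder-Mead',options=dict(initial_simplex=[x0]+[np.array(x0)+np.eye(len(x0))[i]*st[i] for i in range(len(x0))],xatol=1e-5,fatol=1e-5,maxfev=250))
E
cat > m0.py <<'E'
from fit import *
s=shot('side');t=shot('top')
L={'s':(s,(270,125,320,210)),'t':(t,(240,175,285,220))}
OR=(np.array((5,150,120)),np.array((17,255,255)));YE=(np.array((22,150,110)),np.array((32,255,255)))
mo={k:hsvmask(p,b,*OR) for k,(p,b) in L.items()};my={k:hsvmask(p,b,*YE) for k,(p,b) in L.items()}
# handle of the hammer may leak in 'side': keep near cheeks
ch=[box(0,y,.134,.178,.02,.006) for y in(-.022,.022)];
def f(q,ks='st'):
    e=0
    for k in ks:
        p,b=L[k];h=render(p,b,[pose(c,q) for c in ch]);e-=iou(h,mo[k])
    return e
for ks in('st','t','s'):
    best=min((nm(lambda q:f(q,ks),[.545,.18,a],[.01,.01,.3]) for a in np.radians([20,55,90,125,160])),key=lambda r:r.fun)
    print('cheeks',ks,best.x.round(4),np.degrees(best.x[2]).round(1),best.fun.round(3))
cap=cyl(.03,.044,.052)
for ks in('t','s'):
    def g(q): return -sum(iou(render(L[k][0],L[k][1],[pose(cyl(.03,q[2],.052),(q[0],q[1],0))]),my[k]) for k in ks)
    r=nm(g,[.54,.177,.03],[.01,.01,-.01]);print('cap',ks,r.x.round(4),r.fun)
G=(np.array((55,60,60)),np.array((90,255,255)))
B={'s':(s,(335,255,405,312)),'t':(t,(370,165,420,215))}
mg={k:hsvmask(p,b,*G) for k,(p,b) in B.items()}
base=box(0,0,0,.012,.11,.10)
# occlusion: ignore non-green pixels inside the red/grey parts -> penalise only green outside + base pixels of bench colour
for ks in('st','t','s'):
    def g(q):
        e=0
        for k in ks:
            h=render(*B[k],[pose(base,q)]);e-=iou(h,mg[k])
        return e
    r=nm(g,[.555,-.21,.01],[.01,.01,.1]);print('base',ks,r.x.round(4),np.degrees(r.x[2]).round(2),r.fun.round(3))
E
python3 m0.py
```

```text
cheeks st [ 0.5464  0.1852 -0.5929] -34.0 -1.21
cheeks t [ 0.5458  0.1858 -0.6441] -36.9 -0.421
cheeks s [0.5474 0.1876 2.5565] 146.5 -0.797
cap t [0.5455 0.184  0.037 ] -0.7868261510732427
cap s [0.5437 0.1789 0.0458] -0.7559055118110236
base st [ 0.5663 -0.2127  0.0026] 0.15 -1.464
base t [ 0.5662 -0.2123  0.0102] 0.59 -0.648
base s [ 0.5674 -0.2129 -0.018 ] -1.03 -0.817
```

```bash
cat > ov.py <<'E'
from fit import *
def overlay(p,b,polys,k=10):
    im=cv2.resize(p['color'][b[1]:b[3],b[0]:b[2],::-1],None,fx=k,fy=k,interpolation=cv2.INTER_CUBIC)
    for P,c,cl in polys:
        u=((proj(p,P)-[b[0],b[1]]+.5)*k-.5)
        if cl=='h': u=cv2.convexHull(u.astype(np.float32))
        cv2.polylines(im,[u.round().astype(np.int32)],cl=='h',c,1)
    return im
def pad(i,w,h):
    o=np.zeros((h,w,3),np.uint8);o[:min(h,i.shape[0]),:min(w,i.shape[1])]=i[:h,:w];return o
E
cat > m1.py <<'E'
from ov import *
s=shot('side');t=shot('top')
for p,uv in((t,(378.1,173)),(t,(379,208)),(s,(342,276.6)),(s,(363,305.4)),(s,(397.6,287)),(s,(377,261))):
    print(onz(p,uv,.012).round(4))
q=(.546,.184,np.radians(-34));st=(.566,-.2125,np.radians(0))
lp=[(pose(box(0,y,.134,.178,.02,.006),q),(255,0,0),'h') for y in(-.022,.022)]+[(pose(cyl(.03,0,.052),q),(255,0,255),'h')]
hk=[(pose(box(0,0,0,.012,.11,.10),st),(255,0,0),'h'),
 (pose([(-.060,0,.2385),(-.085,0,.2385),(-.085,0,.215),(-.058,0,.187),(-.03,0,.2)],st),(255,255,0),'l'),
 (pose([(-.060,0,.2325),(-.035,0,.230)],st),(255,0,255),'l'),(pose([(0,0,0.012),(0,0,.2)],st),(0,255,255),'l')]
A=overlay(s,(335,205,405,310),hk,5.7);B=overlay(t,(370,165,420,215),hk,6);C=overlay(s,(275,140,311,200),lp,8);D=overlay(t,(240,178,280,216),lp,7)
A=pad(A,400,600);R=np.vstack([pad(B,300,300),pad(D,300,300)]);
cv2.imwrite('pics/o1.png',np.hstack([A,R]));cv2.imwrite('pics/oC.png',C)
cv2.imwrite('pics/o2.png',np.hstack([pad(A,400,600),np.vstack([pad(cv2.resize(B,None,fx=.95,fy=.95),400,290),np.hstack([pad(cv2.resize(D,None,fx=.75,fy=.75),200,310),pad(cv2.resize(C,None,fx=.62,fy=.62),200,310)])])]))
E
python3 m1.py
```

```text
[ 0.6187 -0.1656  0.012 ]
[ 0.5111 -0.1649  0.012 ]
[ 0.5122 -0.169   0.012 ]
[ 0.5128 -0.2685  0.012 ]
[ 0.6195 -0.2655  0.012 ]
[ 0.6211 -0.1703  0.012 ]
```

View pics/o2.png

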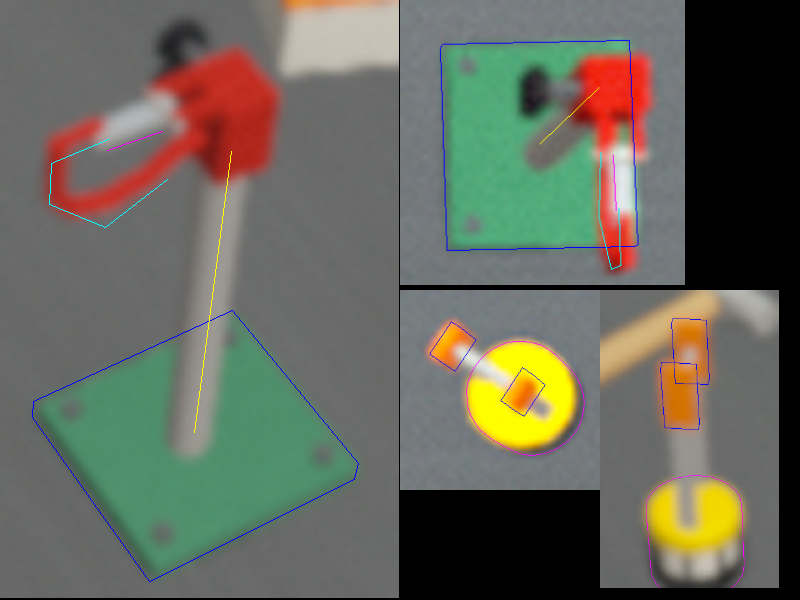

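The lamp fit is good, at about (0.546, 0.184) with yaw -34°. The hook shows higher than the middle-setting overlay, which puts the nose tip at crop (100,130). I'll measure its x/z offset on the hook plane.

```bash
cat > m2.py <<'E'
from ov import *
s=shot('side');t=shot('top')
b=(335,215,368,250);p=s
im=cv2.resize(p['color'][b[1]:b[3],b[0]:b[2]],None,fx=S,fy=S,interpolation=cv2.INTER_CUBIC)
hs=cv2.cvtColor(im,cv2.COLOR_RGB2HSV)
m=(((hs[...,0]<8)|(hs[...,0]>172))&(hs[...,1]>110))
wh=(hs[...,1]<60)&(hs[...,2]>140)
def xz(u,v,y=-.214):
    c,d=ray(p,(b[0]+(u+.5)/S-.5,b[1]+(v+.5)/S-.5));P=c+d*(y-c[1])/d[1];return ((P[0]-.566)*1e3).round(1),(P[2]*1e3).round(1)
for u in range(30,190,8):
    c=np.flatnonzero(np.diff(np.r_[0,m[:,u].astype(int),0]))
    print(u,[ (a,bb-1,xz(u,(a+bb-1)/2)) for a,bb in zip(c[::2],c[1::2]) if bb-a>4])
for v in range(50,130,8):
    c=np.flatnonzero(np.diff(np.r_[0,m[v].astype(int),0]));print('row',v,[(a,bb-1,xz((a+bb-1)/2,v)) for a,bb in zip(c[::2],c[1::2]) if bb-a>4])
cv2.imwrite('pics/m.png',np.hstack([cv2.resize(im[:,:,::-1],None,fx=2,fy=2),cv2.resize((np.dstack([m*255,wh*255,m*0])).astype(np.uint8),None,fx=2,fy=2)]))
E
python3 m2.py
```

```text
30 []
38 []
46 []
54 [(np.int64(84), np.int64(157), (np.float64(-85.7), np.float64(235.6)))]
62 [(np.int64(80), np.int64(162), (np.float64(-82.3), np.float64(233.5)))]
70 [(np.int64(76), np.int64(167), (np.float64(-78.8), np.float64(231.4)))]
78 [(np.int64(73), np.int64(95), (np.float64(-76.4), np.float64(249.8))), (np.int64(143), np.int64(169), (np.float64(-74.4), np.float64(210.3)))]
86 [(np.int64(69), np.int64(90), (np.float64(-73.1), np.float64(250.4))), (np.int64(143), np.int64(168), (np.float64(-70.9), np.float64(208.6)))]
94 [(np.int64(65), np.int64(86), (np.float64(-69.8), np.float64(250.8))), (np.int64(141), np.int64(166), (np.float64(-67.4), np.float64(207.8)))]
102 [(np.int64(65), np.int64(79), (np.float64(-66.5), np.float64(250.9))), (np.int64(140), np.int64(164), (np.float64(-63.9), np.float64(206.7)))]
110 [(np.int64(136), np.int64(163), (np.float64(-60.4), np.float64(206.2)))]
118 [(np.int64(132), np.int64(159), (np.float64(-57.0), np.float64(206.5)))]
126 [(np.int64(127), np.int64(156), (np.float64(-53.5), np.float64(206.8)))]
134 [(np.int64(123), np.int64(151), (np.f
[... 1297 characters left out ...]
.3), np.float64(248.7))), (np.int64(175), np.int64(197), (np.float64(-28.5), np.float64(221.6)))]
row 98 [(np.int64(50), np.int64(75), (np.float64(-82.6), np.float64(245.8))), (np.int64(166), np.int64(197), (np.float64(-30.1), np.float64(218.2)))]
row 106 [(np.int64(50), np.int64(72), (np.float64(-83.0), np.float64(241.8))), (np.int64(157), np.int64(197), (np.float64(-31.8), np.float64(214.7)))]
row 114 [(np.int64(50), np.int64(71), (np.float64(-83.1), np.float64(237.6))), (np.int64(149), np.int64(184), (np.float64(-36.3), np.float64(212.7)))]
row 122 [(np.int64(49), np.int64(70), (np.float64(-83.3), np.float64(233.5))), (np.int64(135), np.int64(176), (np.float64(-41.0), np.float64(210.8)))]
```

View pics/m.png

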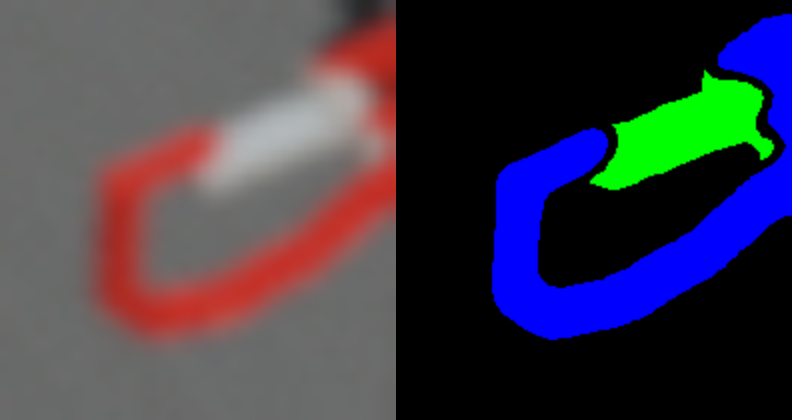

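```bash
cat > go.py <<'E'
from h import *
from scipy.spatial.transform import Rotation as R
def rel(pos,yaw,p0=None,r0=None):
    """tool y axis along world direction angle yaw(deg, mod 180), pointing down"""
    st=ctrl.get_state();p0=np.array(st['eef_pos']) if p0 is None else p0;r0=R.from_quat(st['tcp_rot']) if r0 is None else r0
    out=[]
    for a in(yaw,yaw+180):
        a=np.radians(a);y=np.array([np.cos(a),np.sin(a),0]);z=np.array([0,0,-1.]);x=np.cross(y,z)
        out.append((r0.inv()*R.from_matrix(np.c_[x,y,z])).as_rotvec(degrees=True))
    v=min(out,key=np.linalg.norm);d=r0.inv().apply(np.array(pos)-p0)*1e3
    print('turn',v.round(1),'shift',d.round(1),'other',max(out,key=np.linalg.norm).round(0))
def stt():
    s=ctrl.get_state();R0=R.from_quat(s['tcp_rot']).as_matrix()
    print(round(s['time'],2),'pos',np.round(s['eef_pos'],4),'ydir',np.degrees(np.arctan2(R0[1,1],R0[0,1])).round(1),'z',R0[:,2].round(3),'F',np.round(s['contact_force'],2),'open',round(s['opening'],3),'ff',s['finger_force'],'q',np.round(s['qpos'],2))
E
python3 - <<'E'
from go import *
stt();rel((.546,.184,.27),56);rel((.546,.184,.166),56)
t=shot('top');print(onz(t,(370+217/5.7,165+235/5.7),.25))
E
```

```text
1.5 pos [0.1993 0.6449 0.2266] ydir 72.8 z [-0. -0. -1.] F [ 0.81  0.12 -0.22] open 0.997 ff 0.0 q [ 1.12  0.29  1.58  0.    1.28 -0.15]
turn [-0.  -0.  16.8] shift [-467.3 -337.9  -43.4] other [   0.   -0. -163.]
turn [-0.  -0.  16.8] shift [-467.3 -337.9   60.6] other [   0.   -0. -163.]
[ 0.49194525 -0.21046362  0.25      ]
```

The rows are not in the units I measure in: shifts go in shares of 600 mm and turns go in shares of 60 degrees. I convert before sending: -467 mm is -0.7783, -338 mm is -0.5633, 17 degrees is 0.2833.

>>> send_rows --rows "0 0 0.0667 -0.05 -0.0333 -0.0717 1;0 0 0.2833 -0.7783 -0.5633 -0.0717 1;0 0 0.2833 -0.7783 -0.5633 -0.0717 1;0 0 0.2833 -0.7783 -0.5633 -0.0717 1;0 0 0.2833 -0.7783 -0.5633 -0.0717 1;0 0 0.2833 -0.7783 -0.5633 -0.0717 1;0 0 0.2833 -0.7783 -0.5633 -0.0717 1;0 0 0.2833 -0.7783 -0.5633 -0.0717 1" --grip_force 40

```text
time: 2.55
eef_pos: [0.485, 0.2648, 0.2701]
tcp_rot: [0.294, 0.956, 0.0, 0.0]
contact_force: [-0.0, -0.0, 0.4]
opening: 1.003
finger_force: 0.0
```

Run:
```python
from go import *
stt();rel((.546,.184,.27),56);rel((.546,.184,.166),56)
```

```text
2.55 pos [0.485  0.2648 0.2701] ydir 55.8 z [ 0.001  0.    -1.   ] F [-0.04 -0.04  0.36] open 1.003 ff 0.0 q [ 0.32 -0.02  1.83  0.    1.32 -0.66]
turn [ 0.1  0.  -0.2] shift [-95.9 -32.6   0.1] other [  0.  -0. 180.]
turn [ 0.1  0.  -0.2] shift [-95.8 -32.7 104.1] other [  0.  -0. 180.]
```

To row units: -96 mm is -0.16, -50 mm is -0.0833.

>>> send_rows --rows "0 0 0 -0.0833 -0.0283 0 1;0 0 0 -0.16 -0.055 0 1;0 0 0 -0.16 -0.055 0 1;0 0 0 -0.16 -0.055 0 1"

```text
time: 3.05
eef_pos: [0.5446, 0.1855, 0.2695]
tcp_rot: [0.294, 0.956, 0.0, -0.0]
contact_force: [-0.6, 0.4, -0.1]
opening: 1.0
finger_force: 0.0
```

Run:
```python
from go import *
stt();rel((.546,.184,.166),56)
s=shot('side');t=shot('top');save(s,'g1.png',(250,90,350,215),4);save(t,'g2.png',(225,150,325,225),4)
a=cv2.imread('pics/g1.png');b=cv2.imread('pics/g2.png');o=np.zeros((500,800,3),np.uint8);o[:,:400]=a;o[:300,400:]=b;cv2.imwrite('pics/g.png',o)
```

```text
3.05 pos [0.5446 0.1855 0.2695] ydir 55.8 z [-0.001  0.    -1.   ] F [-0.58  0.43 -0.11] open 1.0 ff 0.0 q [ 0.15  0.04  1.78  0.    1.33 -0.82]
turn [ 0.  -0.  -0.2] shift [ -2.   -0.5 103.5] other [ -0.  -0. 180.]
```

View pics/g.png

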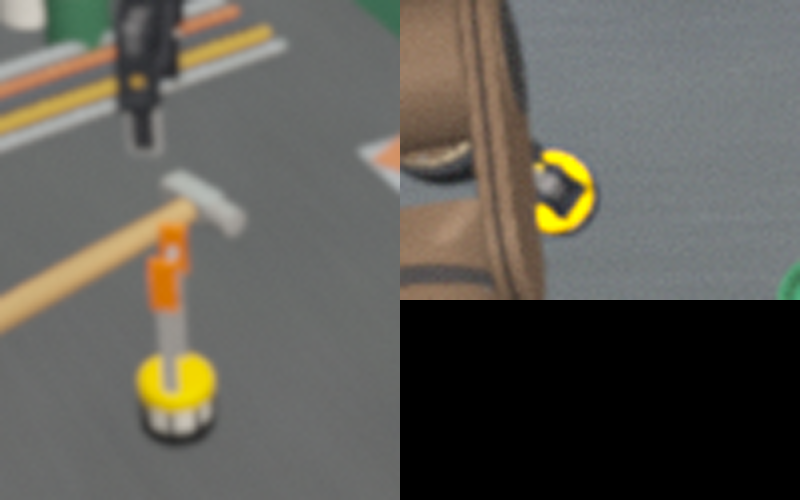

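To row units: 104 mm is 0.1733, 90 mm is 0.15.

>>> send_rows --rows "0 0 0 -0.0025 -0.0008 0.0667 1;0 0 0 -0.0025 -0.0008 0.1167 1;0 0 0 -0.0025 -0.0008 0.15 1;0 0 0 -0.0025 -0.0008 0.1733 1;0 0 0 -0.0025 -0.0008 0.1733 1;0 0 0 -0.0025 -0.0008 0.1733 1"

```text
time: 3.9
eef_pos: [0.5467, 0.1843, 0.1669]
tcp_rot: [0.294, 0.956, 0.0, 0.001]
contact_force: [0.8, -0.2, 0.2]
opening: 1.002
finger_force: 0.0
```

>>> send_rows --rows "0 0 0 0 0 0 0.6;0 0 0 0 0 0 0.3;0 0 0 0 0 0 0.1;0 0 0 0 0 0 -0.2;0 0 0 0 0 0 -1;0 0 0 0 0 0 -1;0 0 0 0 0 0 -1;0 0 0 0 0 0 -1" --grip_force 60

```text
time: 4.9
eef_pos: [0.5467, 0.1842, 0.1669]
tcp_rot: [0.294, 0.956, 0.001, 0.001]
contact_force: [0.2, 0.8, 4.5]
opening: 0.553
finger_force: 61.2
```

Run:
```python
from go import *
stt()
```

```text
4.9 pos [0.5467 0.1842 0.1669] ydir 55.8 z [ 0.002  0.    -1.   ] F [0.23 0.75 4.55] open 0.553 ff 61.15430474281311 q [ 0.15  0.13  1.88  0.    1.14 -0.83]
```

To row units: -121 mm is -0.2017, -105 mm is -0.175.

>>> send_rows --rows "0 0 0 0 0 -0.0167 -1;0 0 0 0 0 -0.0583 -1;0 0 0 0 0 -0.1167 -1;0 0 0 0 0 -0.175 -1;0 0 0 0 0 -0.2017 -1;0 0 0 0 0 -0.2017 -1;0 0 0 0 0 -0.2017 -1"

```text
time: 5.78
eef_pos: [0.5448, 0.1838, 0.284]
tcp_rot: [0.294, 0.956, -0.001, -0.002]
contact_force: [0.5, 0.9, -4.4]
opening: 0.554
finger_force: 62.6
```

Run:
```python
from go import *
stt();rel((.425,-.2125,.288),90)
```

```text
5.78 pos [0.5448 0.1838 0.284 ] ydir 55.8 z [-0.004 -0.001 -1.   ] F [ 0.5   0.9  -4.45] open 0.554 ff 62.604687488637865 q [ 0.15  0.03  1.76 -0.    1.36 -0.83]
turn [ -0.1  -0.2 -34.2] shift [-123.6 -395.2   -3.2] other [ -0.   0. 146.]
```

To row units: -395 mm is -0.6583, -365 mm is -0.6083, -34.2 degrees is -0.57.

>>> send_rows --rows "0 0 -0.0667 -0.0233 -0.075 -0.0083 -1;0 0 -0.1333 -0.05 -0.1583 -0.0083 -1;0 0 -0.2167 -0.0783 -0.25 -0.0083 -1;0 0 -0.3 -0.1067 -0.3417 -0.0083 -1;0 0 -0.3833 -0.1367 -0.4333 -0.0083 -1;0 0 -0.4667 -0.165 -0.525 -0.0083 -1;0 0 -0.5333 -0.19 -0.6083 -0.0083 -1;0 0 -0.57 -0.2067 -0.6583 -0.0083 -1"

```text
time: 6.78
eef_pos: [0.4247, -0.214, 0.2894]
tcp_rot: [0.0, 1.0, 0.001, -0.002]
contact_force: [-0.1, 0.9, -4.5]
opening: 0.549
finger_force: 63.2
```

>>> send_rows --rows "0 0 0 0 0 0 -1;0 0 0 0 0 0 -1;0 0 0 0 0 0 -1"

```text
time: 7.15
eef_pos: [0.4266, -0.2113, 0.2909]
tcp_rot: [-0.001, 1.0, 0.001, -0.0]
contact_force: [0.3, 0.3, -3.8]
opening: 0.551
finger_force: 63.3
```

```bash
cat > m3.py <<'E'
from go import *
from ov import *
stt();rel((.425,-.2125,.288),90)
s=shot('side');st=ctrl.get_state();t=shot('top')
P=np.array(st['eef_pos']);bar=P-[0,0,.0109]
q=(P[0],P[1],0)
z0=P[2]-.1669
lp=[(pose(box(0,y,.134+z0,.178+z0,.02,.006),q),(255,0,0),'h') for y in(-.022,.022)]+[(pose(cyl(.03,z0,z0+.052),q),(255,0,255),'h')]
sd=(.566,-.2135,0)
hk=[(pose([(-.062,0,.2515),(-.087,0,.2515),(-.087,0,.228),(-.060,0,.200),(-.032,0,.213)],sd),(255,255,0),'l')]
a=overlay(s,(300,170,400,270),lp+hk,5);b=overlay(t,(365,165,425,225),lp+hk,5)
cv2.imwrite('pics/h%d.png'%int(st['time']*100),np.hstack([pad(a,500,500),pad(b,300,500)]))
E
python3 m3.py; ls pics
```

```text
7.15 pos [ 0.4266 -0.2113  0.2909] ydir 90.1 z [-0.001  0.001 -1.   ] F [ 0.3   0.25 -3.84] open 0.551 ff 63.32521171483677 q [-0.67 -0.21  1.97  0.    1.38 -2.25]
turn [ 0.1 -0.1  0.1] shift [ 1.6 -1.2  2.9] other [   0.    0. -180.]
a.png
b.png
c.png
d.png
g.png
g1.png
g2.png
h720.png
lampside.png
m.png
o1.png
o2.png
oC.png
s0.png
t0.png
z.png
```

View pics/h720.png

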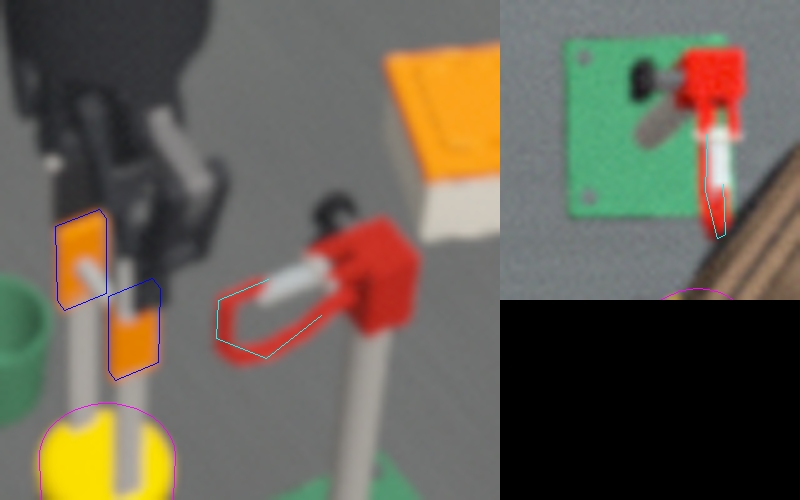

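The lamp sits as predicted in the grip, with the bar at about z 0.280. The hook matches the overlay at about dz +13 and dx -2. Now I'll bring the bar over the nose from the front.

To row units: -89 mm is -0.1483, -85 mm is -0.1417.

>>> send_rows --rows "0 0 0 -0.025 -0.0017 0 -1;0 0 0 -0.0583 -0.0017 0 -1;0 0 0 -0.0917 -0.0017 0 -1;0 0 0 -0.1217 -0.0017 0 -1;0 0 0 -0.1417 -0.0017 0 -1;0 0 0 -0.1483 -0.0017 0 -1;0 0 0 -0.1483 -0.0017 0 -1;0 0 0 -0.1483 -0.0017 0 -1"

```text
time: 8.25
eef_pos: [0.5152, -0.2134, 0.2916]
tcp_rot: [-0.0, 1.0, -0.0, -0.0]
contact_force: [-0.2, 0.3, -4.2]
opening: 0.551
finger_force: 63.3
```

To row units: 15 mm is 0.025, 10 mm is 0.0167.

>>> send_rows --rows "0 0 0 0 0 0.0083 -1;0 0 0 0 0 0.0167 -1;0 0 0 0 0 0.025 -1;0 0 0 0 0 0.025 -1;0 0 0 0 0 0.025 -1;0 0 0 0 0 0.025 -1"

```text
time: 9.0
eef_pos: [0.5157, -0.2135, 0.277]
tcp_rot: [-0.0, 1.0, -0.0, 0.0]
contact_force: [0.4, -0.6, -3.6]
opening: 0.553
finger_force: 63.3
```

```bash
python3 m3.py; ls pics/h*
```

```text
9.0 pos [ 0.5157 -0.2135  0.277 ] ydir 90.0 z [ 0.001 -0.    -1.   ] F [ 0.42 -0.57 -3.59] open 0.553 ff 63.32181677862536 q [-0.57 -0.01  1.81  0.    1.34 -2.15]
turn [-0.  0.  0.] shift [ 90.7   1.  -11.1] other [  -0.   -0. -180.]
pics/h720.png
pics/h905.png
```

To row units: 8 mm is 0.0133, 6 mm is 0.01.

>>> send_rows --rows "0 0 0 0 0 0.0033 -1;0 0 0 0 0 0.0067 -1;0 0 0 0 0 0.01 -1;0 0 0 0 0 0.0133 -1;0 0 0 0 0 0.0133 -1;0 0 0 0 0 0.0133 -1"

```text
time: 9.85
eef_pos: [0.5156, -0.2134, 0.2687]
tcp_rot: [-0.0, 1.0, -0.0, 0.0]
contact_force: [0.0, 0.2, -3.3]
opening: 0.556
finger_force: 63.3
```

To row units: 4 mm is 0.0067, 3 mm is 0.005.

>>> send_rows --rows "0 0 0 0 0 0.0017 -1;0 0 0 0 0 0.0033 -1;0 0 0 0 0 0.005 -1;0 0 0 0 0 0.0067 -1;0 0 0 0 0 0.0067 -1;0 0 0 0 0 0.0067 -1"

```text
time: 10.6
eef_pos: [0.5156, -0.2134, 0.2647]
tcp_rot: [-0.0, 1.0, -0.0, 0.0]
contact_force: [-0.6, -0.5, -2.9]
opening: 0.558
finger_force: 63.3
```

To row units: 2 mm is 0.0033, 1 mm is 0.0017.

>>> send_rows --rows "0 0 0 0 0 0.0017 -1;0 0 0 0 0 0.0033 -1;0 0 0 0 0 0.0033 -1;0 0 0 0 0 0.0033 -1"

```text
time: 11.1
eef_pos: [0.5155, -0.2134, 0.2626]
tcp_rot: [-0.0, 1.0, -0.0, -0.0]
contact_force: [0.3, 0.6, -3.2]
opening: 0.554
finger_force: 63.3
```

To row units: 1 mm is 0.0017.

>>> send_rows --rows "0 0 0 0 0 0.0017 -1;0 0 0 0 0 0.0017 -1;0 0 0 0 0 0.0017 -1"

```text
time: 11.48
eef_pos: [0.5155, -0.2134, 0.2616]
tcp_rot: [-0.0, 1.0, 0.0, -0.0]
contact_force: [-0.8, -0.5, -4.0]
opening: 0.553
finger_force: 63.3
```

>>> send_rows --rows "0 0 0 0 0 0.0017 -1;0 0 0 0 0 0.0017 -1;0 0 0 0 0 0.0017 -1"

```text
time: 11.85
eef_pos: [0.5156, -0.2134, 0.2606]
tcp_rot: [-0.0, 1.0, 0.0, -0.0]
contact_force: [1.0, 0.5, -3.9]
opening: 0.552
finger_force: 63.3
```

To row units: 1 mm is 0.0017.

>>> send_rows --rows "0 0 0 0 0 0.0017 -1;0 0 0 0 0 0.0017 -1;0 0 0 0 0 0.0017 -1"

```text
time: 12.22
eef_pos: [0.5157, -0.2135, 0.2603]
tcp_rot: [-0.0, 1.0, -0.0, 0.0]
contact_force: [-1.4, -0.5, -0.6]
opening: 0.552
finger_force: 63.8
```

Contact with the gate comes at TCP z 0.2603, which puts the hinge at about 0.243 (dz about +13). Next I draw toward -x to feel the nose.

To row units: 4 mm is 0.0067, 3 mm is 0.005.

>>> send_rows --rows "0 0 0 0.0017 0 -0.0008 -1;0 0 0 0.0033 0 -0.0008 -1;0 0 0 0.005 0 -0.0008 -1;0 0 0 0.0067 0 -0.0008 -1;0 0 0 0.0067 0 -0.0008 -1;0 0 0 0.0067 0 -0.0008 -1"

```text
time: 12.98
eef_pos: [0.5116, -0.2135, 0.2603]
tcp_rot: [-0.0, 1.0, -0.0, 0.0]
contact_force: [0.9, 0.3, -0.4]
opening: 0.557
finger_force: 63.7
```

To row units: 1 mm is 0.0017.

>>> send_rows --rows "0 0 0 0.0017 0 0 -1;0 0 0 0.0017 0 0 -1;0 0 0 0.0017 0 0 -1"

```text
time: 13.35
eef_pos: [0.5106, -0.2134, 0.2603]
tcp_rot: [-0.0, 1.0, -0.0, 0.0]
contact_force: [2.1, -0.9, -0.3]
opening: 0.55
finger_force: 63.7
```

To row units: 1 mm is 0.0017.

>>> send_rows --rows "0 0 0 0.0017 0 0 -1;0 0 0 0.0017 0 0 -1;0 0 0 0.0017 0 0 -1"

```text
time: 13.72
eef_pos: [0.5096, -0.2134, 0.2603]
tcp_rot: [-0.0, 1.0, -0.0, 0.0]
contact_force: [1.4, -0.0, 0.3]
opening: 0.556
finger_force: 63.8
```

To row units: 1 mm is 0.0017.

>>> send_rows --rows "0 0 0 0.0017 0 0 -1;0 0 0 0.0017 0 0 -1;0 0 0 0.0017 0 0 -1"

```text
time: 14.1
eef_pos: [0.5086, -0.2134, 0.2603]
tcp_rot: [-0.0, 1.0, -0.0, 0.0]
contact_force: [2.0, -0.3, -0.2]
opening: 0.549
finger_force: 63.8
```

To row units: 1 mm is 0.0017.

>>> send_rows --rows "0 0 0 0.0017 0 0 -1;0 0 0 0.0017 0 0 -1;0 0 0 0.0017 0 0 -1"

```text
time: 14.48
eef_pos: [0.5079, -0.2134, 0.2602]
tcp_rot: [-0.0, 1.0, -0.0, 0.0]
contact_force: [4.4, -0.3, -0.1]
opening: 0.555
finger_force: 63.7
```

To row units: 1 mm is 0.0017.

>>> send_rows --rows "0 0 0 0.0017 0 0 -1;0 0 0 0.0017 0 0 -1;0 0 0 0.0017 0 0 -1"

```text
time: 14.85
eef_pos: [0.5074, -0.2134, 0.2603]
tcp_rot: [-0.0, 1.0, -0.0, 0.001]
contact_force: [6.1, -0.4, -1.5]
opening: 0.549
finger_force: 63.6
```

The nose is met at TCP x about 0.508. I back off 1 mm behind the tip, then press down.

To row units: 4 mm is 0.0067, 3 mm is 0.005.

>>> send_rows --rows "0 0 0 -0.004 0 0 -1;0 0 0 -0.004 0 0 -1;0 0 0 -0.004 0 0.0017 -1;0 0 0 -0.004 0 0.0033 -1;0 0 0 -0.004 0 0.005 -1;0 0 0 -0.004 0 0.0067 -1;0 0 0 -0.004 0 0.0067 -1;0 0 0 -0.004 0 0.0067 -1"

```text
time: 15.85
eef_pos: [0.5086, -0.2134, 0.256]
tcp_rot: [-0.0, 1.0, 0.0, -0.0]
contact_force: [-3.9, 0.6, 1.8]
opening: 0.555
finger_force: 64.1
```

To row units: 4 mm is 0.0067, 3 mm is 0.005.

>>> send_rows --rows "0 0 0 0 0 0.0017 -1;0 0 0 0 0 0.0033 -1;0 0 0 0 0 0.005 -1;0 0 0 0 0 0.0067 -1;0 0 0 0 0 0.0067 -1;0 0 0 0 0 0.0067 -1"

```text
time: 16.6
eef_pos: [0.5091, -0.2134, 0.2523]
tcp_rot: [-0.0, 1.0, -0.0, 0.0]
contact_force: [-2.4, 0.3, 3.4]
opening: 0.555
finger_force: 64.3
```

To row units: 6 mm is 0.01, 5 mm is 0.0083.

>>> send_rows --rows "0 0 0 0 0 0.0017 -1;0 0 0 0 0 0.0033 -1;0 0 0 0 0 0.005 -1;0 0 0 0 0 0.0067 -1;0 0 0 0 0 0.0083 -1;0 0 0 0 0 0.01 -1;0 0 0 0 0 0.01 -1;0 0 0 0 0 0.01 -1"

```text
time: 17.6
eef_pos: [0.5098, -0.2136, 0.2472]
tcp_rot: [-0.0, 1.0, -0.0, 0.001]
contact_force: [-1.4, 0.6, 6.4]
opening: 0.554
finger_force: 64.6
```

To row units: 5 mm is 0.0083, 4 mm is 0.0067.

>>> send_rows --rows "0 0 0 0 0 0.0017 -1;0 0 0 0 0 0.0033 -1;0 0 0 0 0 0.005 -1;0 0 0 0 0 0.0067 -1;0 0 0 0 0 0.0083 -1;0 0 0 0 0 0.0083 -1;0 0 0 0 0 0.0083 -1"

```text
time: 18.48
eef_pos: [0.5091, -0.2137, 0.2417]
tcp_rot: [-0.0, 1.0, -0.001, 0.0]
contact_force: [-2.4, -0.5, 5.9]
opening: 0.552
finger_force: 64.5
```

>>> send_rows --rows "0 0 0 0 0 0.0017 -1;0 0 0 0 0 0.0033 -1;0 0 0 0 0 0.005 -1;0 0 0 0 0 0.0067 -1;0 0 0 0 0 0.0083 -1;0 0 0 0 0 0.0083 -1;0 0 0 0 0 0.0083 -1"

```text
time: 19.35
eef_pos: [0.5086, -0.2136, 0.236]
tcp_rot: [-0.0, 1.0, -0.0, -0.001]
contact_force: [-3.9, -0.1, 4.3]
opening: 0.553
finger_force: 64.4
```

To row units: 4 mm is 0.0067, 3 mm is 0.005.

>>> send_rows --rows "0 0 0 0 0 0.0017 -1;0 0 0 0 0 0.0033 -1;0 0 0 0 0 0.005 -1;0 0 0 0 0 0.0067 -1;0 0 0 0 0 0.0067 -1;0 0 0 0 0 0.0067 -1"

```text
time: 20.1
eef_pos: [0.5085, -0.2132, 0.2316]
tcp_rot: [-0.0, 1.0, 0.0, -0.001]
contact_force: [-4.4, -0.2, 2.5]
opening: 0.553
finger_force: 64.2
```

To row units: 3 mm is 0.005, 2 mm is 0.0033.

>>> send_rows --rows "0 0 0 0 0 0.0017 -1;0 0 0 0 0 0.0033 -1;0 0 0 0 0 0.005 -1;0 0 0 0 0 0.005 -1;0 0 0 0 0 0.005 -1"

```text
time: 20.72
eef_pos: [0.5091, -0.2131, 0.2282]
tcp_rot: [-0.0, 1.0, 0.0, 0.0]
contact_force: [-0.7, 0.0, -3.4]
opening: 0.555
finger_force: 63.4
```

The bar is through: the force is back to the lamp's weight alone. Now I lower it into the bowl.

To row units: 3.5 mm is 0.0058, 3 mm is 0.005.

>>> send_rows --rows "0 0 0 0.0017 0 0.0017 -1;0 0 0 0.0033 0 0.0033 -1;0 0 0 0.005 0 0.005 -1;0 0 0 0.005 0 0.0058 -1;0 0 0 0.005 0 0.0058 -1;0 0 0 0.005 0 0.0058 -1"

```text
time: 21.48
eef_pos: [0.506, -0.2134, 0.2257]
tcp_rot: [-0.0, 1.0, -0.0, 0.0]
contact_force: [0.1, -0.1, -3.9]
opening: 0.558
finger_force: 63.3
```

To row units: 0.7 mm is 0.0012.

>>> send_rows --rows "0 0 0 0 0 0.0012 -1;0 0 0 0 0 0.0012 -1;0 0 0 0 0 0.0012 -1"

```text
time: 21.85
eef_pos: [0.5059, -0.2134, 0.2249]
tcp_rot: [-0.0, 1.0, 0.0, -0.0]
contact_force: [-0.5, 0.1, -3.4]
opening: 0.553
finger_force: 63.3
```

To row units: 0.7 mm is 0.0012.

>>> send_rows --rows "0 0 0 0 0 0.0012 -1;0 0 0 0 0 0.0012 -1;0 0 0 0 0 0.0012 -1"

```text
time: 22.22
eef_pos: [0.5059, -0.2134, 0.2242]
tcp_rot: [-0.0, 1.0, 0.0, -0.0]
contact_force: [-0.7, -0.1, -4.0]
opening: 0.554
finger_force: 63.3
```

To row units: 0.7 mm is 0.0012.

>>> send_rows --rows "0 0 0 0 0 0.0012 -1;0 0 0 0 0 0.0012 -1;0 0 0 0 0 0.0012 -1"

```text
time: 22.6
eef_pos: [0.506, -0.2134, 0.2237]
tcp_rot: [-0.0, 1.0, -0.0, 0.0]
contact_force: [-0.3, -0.5, -2.8]
opening: 0.551
finger_force: 63.5
```

To row units: 0.7 mm is 0.0012.

>>> send_rows --rows "0 0 0 0 0 0.0012 -1;0 0 0 0 0 0.0012 -1;0 0 0 0 0 0.0012 -1"

```text
time: 22.98
eef_pos: [0.5061, -0.2135, 0.2234]
tcp_rot: [-0.0, 1.0, -0.0, 0.0]
contact_force: [-0.5, 0.4, -0.3]
opening: 0.554
finger_force: 63.8
```

```bash
python3 m3.py; ls pics/h*
```

```text
22.98 pos [ 0.5061 -0.2135  0.2234] ydir 90.0 z [ 0.001 -0.    -1.   ] F [-0.53  0.42 -0.34] open 0.554 ff 63.8397142913891 q [-0.58  0.01  1.89  0.    1.24 -2.16]
turn [-0.  0.  0.] shift [ 81.1   1.  -64.6] other [  -0.   -0. -180.]
pics/h2302.png
pics/h720.png
pics/h905.png
```

The bar rests in the bowl, with its weight taken at TCP z 0.2234 as predicted. Releasing gently.

>>> send_rows --rows "0 0 0 0 0 0 -1;0 0 0 0 0 0 0.12;0 0 0 0 0 0 0.2;0 0 0 0 0 0 0.35;0 0 0 0 0 0 0.6;0 0 0 0 0 0 1;0 0 0 0 0 0 1;0 0 0 0 0 0 1" --grip_force 20

```text
time: 24.08
eef_pos: [0.506, -0.2134, 0.2229]
tcp_rot: [-0.0, 1.0, -0.0, 0.0]
contact_force: [0.6, -0.1, 0.3]
opening: 1.004
finger_force: 0.0
```

To row units: -110 mm is -0.1833, -90 mm is -0.15.

>>> send_rows --rows "0 0 0 0 0 -0.0083 1;0 0 0 0 0 -0.02 1;0 0 0 0 0 -0.0367 1;0 0 0 0 0 -0.0583 1;0 0 0 0 0 -0.0833 1;0 0 0 0 0 -0.1167 1;0 0 0 0 0 -0.15 1;0 0 0 0 0 -0.1833 1"

```text
time: 25.08
eef_pos: [0.5061, -0.2134, 0.3347]
tcp_rot: [-0.0, 1.0, -0.0, 0.0]
contact_force: [0.7, -0.6, -0.2]
opening: 1.0
finger_force: 0.0
```

To row units: 230 mm is 0.3833, 180 mm is 0.3.

>>> send_rows --rows "0 0 0 0.0333 0 -0.0333 1;0 0 0 0.0833 0 -0.0667 1;0 0 0 0.15 0 -0.0667 1;0 0 0 0.15 0.1 -0.0667 1;0 0 0 0.15 0.2 -0.0667 1;0 0 0 0.15 0.3 -0.0667 1;0 0 0 0.15 0.3833 -0.0667 1;0 0 0 0.15 0.3833 -0.0667 1"

```text
time: 26.08
eef_pos: [0.4155, 0.0193, 0.3741]
tcp_rot: [-0.003, 1.0, 0.0, 0.001]
contact_force: [0.1, -0.8, 1.0]
opening: 0.998
finger_force: 0.0
```

```bash
cat > fin.py <<'E'
from go import *
from ov import *
stt();s=shot('side');t=shot('top')
a=overlay(s,(310,180,400,300),[],5);b=overlay(t,(355,155,425,225),[],5)
cv2.imwrite('pics/f%d.png'%int(ctrl.get_state()['time']*100),np.hstack([pad(a,450,600),pad(b,350,600)]))
look(s,['lamp','screw_box','rivet_pot','hammer','spanner'])
E
python3 fin.py; cp pics/f*.png pics/final.png
```

```text
26.07 pos [0.4155 0.0193 0.3741] ydir 90.4 z [ 0.002  0.    -1.   ] F [ 0.13 -0.85  0.99] open 0.998 ff 0.0 q [-0.2  -0.39  1.96  0.    1.57 -1.78]
lamp 0.81 [ 0.495 -0.231  0.109] [351. 274.]
screw_box 0.83 [ 0.775 -0.024  0.063] [394. 196.]
rivet_pot 0.61 [ 0.463 -0.013  0.042] [298. 236.]
hammer 0.66 [0.589 0.393 0.023] [279. 152.]
spanner 0.79 [ 0.553 -0.398  0.007] [408. 341.]
```

View pics/final.png

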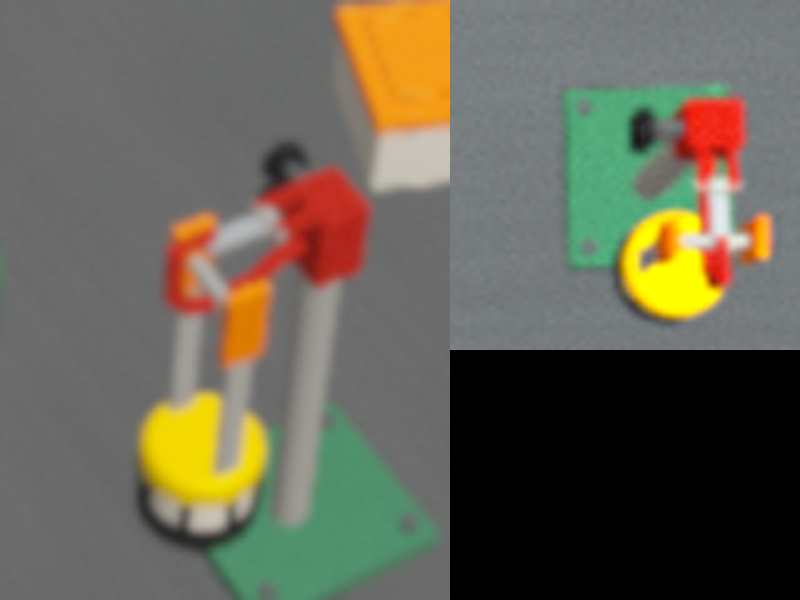

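The lamp hangs in the hook with its bar at crop (205,275), and the gate is shut above it at (245,228). The bystanders haven't moved. I'll let it settle, check that it is still, then hand in.

>>> send_rows --rows "0 0 0 0 0 0 1;0 0 0 0 0 0 1;0 0 0 0 0 0 1;0 0 0 0 0 0 1;0 0 0 0 0 0 1;0 0 0 0 0 0 1;0 0 0 0 0 0 1;0 0 0 0 0 0 1"

```text
time: 27.42
eef_pos: [0.4159, 0.0166, 0.3728]
tcp_rot: [-0.0, 1.0, 0.0, -0.0]
contact_force: [0.2, -0.4, -0.5]
opening: 0.996
finger_force: 0.0
```

>>> send_rows --rows "0 0 0 0 0 0 1;0 0 0 0 0 0 1;0 0 0 0 0 0 1;0 0 0 0 0 0 1;0 0 0 0 0 0 1;0 0 0 0 0 0 1;0 0 0 0 0 0 1;0 0 0 0 0 0 1"

```text
time: 28.42
eef_pos: [0.4159, 0.0166, 0.3729]
tcp_rot: [-0.0, 1.0, -0.0, 0.0]
contact_force: [0.6, 0.2, -0.1]
opening: 0.999
finger_force: 0.0
```

Run:
```python
from h import *
v=[]
for i in range(7):
    c=shot('side')['color'][250:300,330:375].astype(float);m=(c[...,0]>150)&(c[...,1]>130)&(c[...,2]<90);v.append(np.argwhere(m).mean(0))
v=np.array(v);print(np.ptp(v,axis=0))
if np.ptp(v,axis=0).max()<.25: print(ctrl.sign_off())
```

```text
[0.11763415 0.04665776]
the job is handed in; nothing more can be done
None
```

The lamp hangs still in the closed red snap hook of the smaller stand, let go and clear of the robot; the bystanders are where they were, and I handed the job in at about 29 s.

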